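Hang the ear defenders on the rail under the reagent shelf

TASK

Make room on the rail under the glass shelf by pushing the sliding hook along it until it is right up against the rail's end bracket (on the robot's right). Then hang the ear defenders by their headband over the middle of the rail, one cup in front and one behind, hanging freely and still. Leave the other things on the bench undisturbed.

Things in the scene. Friction and masses are not known exactly. Their poses are not given: they have to be found in the camera images.
- ear_defenders: Loose ear defenders, 220 g, standing on two grey cups, headband arching over; 170 mm high, 148 mm over the cups along own x, 70 mm wide along y. Origin under the middle, on the bench; z up. The arch lies in the x-z plane, same front and back. Cups 84 mm high, from 29 to 74 mm either side of the middle along x.
- crown (a point): Underside of the headband at the very top of the arch, mid-width, 160 mm above the ear defenders' origin (same axes). The headband is a rigid half circle about a line 58 mm below this point: inner radius 58, outer 68 mm (10 mm thick with cushion), 24 mm wide along y; from its ends it runs straight down into the cups.
- station: Fixed glass shelf on two uprights with a steel rail under it; place and yaw vary. Origin on the bench below the rail; x away from the robot, y along the rail to the robot's left, z up. Uprights 24 mm square at x 125, y -170 and 140 mm. The rail hangs from the shelf only by a bracket at its right end (30 mm along x, 14 mm along y, inner face at y -115 mm).
- shelf_edge (a point): Middle of the shelf's front edge, at its underside, 273 mm above the bench, 32 mm nearer the robot than the rail (station x -32, y -15 mm). Shelf with edge strips: 16 mm thick, 370 mm along y, 178 mm deep. Too low over the rail to bring the ear defenders down from above: they go on sideways over the rail's free left end. Jars stand on it.
- rail_mid (a point): Middle of the rail's free length, on its axis, 185 mm above the bench (station x 0, y 5 mm; station axes). Rail: level, 14 mm diameter, along station y from the bracket's face 120 mm to the right of this point to a black end knob, 28 mm diameter and 10 mm long, that starts 120 mm to its left. Nothing holds the rail at the knob.
- hook (a joint): Position in m of the grey sliding hook on the rail, growing towards the bracket (robot's right, station -y). At 0 its middle is at station y +40 mm; at 0.130 it is against the bracket (middle at y -90 mm). Starts between 0 and 0.06, resists with about 2 N, stays where it is left.
- hook_plate (a point): Middle of the hook's finger plate on the robot's side, 33 mm in front of the rail's axis, at its height (station axes). Plate 50 mm along the rail, 26 mm high, from 12 to 48 mm in front of the axis; one piece with a block round the rail, 50 mm long, 30 mm deep, 32 mm high. A steel J-hook below it reaches 57 mm under the axis.
- tube_rack: Bystander: orange rack with six capped tubes, 85 x 125 x 99 mm, origin centre of underside.
- wash_bottle: Bystander: white bottle with red cap, 66 mm diameter, 150 mm high, origin centre of underside.
- tip_box: Bystander: white box of pipette tips, 87 x 127 x 50 mm, origin centre of underside.

How it is judged (in metres and radians):
On the way, in this order (a step that is already met when the one before it is completed fails the run):
1. the sliding hook is up against the bracket (value of joint hook above 0.122 m), for 0.2 s.
2. the ear defenders hang over the middle of the rail by their headband (x of crown in the frame of rail_mid between -0.015 and 0.015 m and y of crown in the frame of rail_mid between -0.04 and 0.04 m and z of crown in the frame of rail_mid between 0 and 0.016 m and angle between ear_defenders's own z axis and vertical below 0.2 rad and angle between the y axis of ear_defenders and the y axis of station, either way round below 0.25 rad and contact force between ear_defenders and station above 0.5 N and value of joint hook above 0.122 m), for 0.2 s.
At the end, for the whole second after the job is handed in: Hook within 8 mm of the bracket. Ear defenders hanging on the rail: crown underside 0 to 16 mm above the rail axis, within 15 mm of it front to back, within 40 mm of the rail's middle; upright within 0.2 rad, arch square to the rail within 0.25 rad; borne by the rail, at rest (all of step 2 and linear speed of ear_defenders below 0.03 m/s and angular speed of ear_defenders below 0.3 rad/s); the robot touches nothing.
It fails at once if the tube rack is moved more than 20 mm or tipped (distance of tube_rack from where it was at the start of the episode above 0.02 m or angle between tube_rack's own z axis and vertical above 0.3 rad).
It fails at once if the wash bottle is moved more than 20 mm or tipped (distance of wash_bottle from where it was at the start of the episode above 0.02 m or angle between wash_bottle's own z axis and vertical above 0.3 rad).
It fails at once if the tip box is moved more than 20 mm or tipped (distance of tip_box from where it was at the start of the episode above 0.02 m or angle between tip_box's own z axis and vertical above 0.3 rad).
It also fails if it takes over 61 s, if anything falls off the work surface, if the arm or the gripper's body presses on something with over 40 N, if the wrist force passes 120 N, or if a joint passes its speed limit or range.

ROBOT

A 7-joint arm with a two-finger parallel gripper is mounted at the origin on the work surface. World frame = base frame: x ahead of the robot, y to its left, z up, the work surface at z = 0. Lengths are in m, angles in degrees, forces in N, time in s.
With the tool pointing down it reaches from about 0.4 to 0.9 m from the base axis. Payload 5.6 kg.
Tool frame: the origin (TCP) lies at the very end of the fingers, on their centre line; the grasp point (between the pads) lies r.grip_point_offset behind it (r.grip_point_offset is the distance from the TCP to the grasp point, in m); z points along the fingers, y is the line along which they close (so a half turn about z gives the same grasp; the last joint's range is limited). The gripper opens to 92 mm and grips with 3 to 60 N. Pads are 20 mm wide; open, the fingers measure 128 mm over their backs; the gripper's body (75 mm by 189 mm) begins 69 mm behind the grasp point.
Start: joints at [71.792, 26.786, -0.665, 91.828, 0.344, 61.387, -3.226], TCP at [0.176, -0.626, 0.215] pointing down, gripper open.
Joint ranges: [-144.91, 144.91], [-17.63, 115.5], [-89.93, 88.59], [15.96, 139.68], [-74.01, 254.01], [8.47, 105.57], [-167.45, 167.45]. Speed limits (degrees/s): [147.25, 147.25, 180, 180, 180, 180, 180].

INTERFACE

Orientations are given as [roll, pitch, yaw] about the fixed x, y, z axes, in that order (R = Rz(yaw) Ry(pitch) Rx(roll)).
In Python, from station import readout, optics, job_done, r gives the robot as it stands.
- The arm moves only by the tool move_arm, never from a script. Its argument "rows" is a list of rows, each a list of 3 entries, a list of its own where there are three numbers: the shift along the tool's x, y, z in mm, then the turn, a rotation vector about the tool's x, y, z in rad, then the opening, from -1 (shut) to 1 (fully open). In form: [[[tx, ty, tz], [rx, ry, rz], gripper], ...]. A call has 1 to 20 rows; each row shifts and turns the commanded pose from where the row before left it, along the tool's axes as they then stand; what a row does not reach is not made up. A row lasts 1/12 s, in which the tool goes at most 41.7 mm and 7.16 degrees, less where a joint would pass 70% of its speed; a pose out of reach is approached as far as the arm can. A call is refused whole if a number of a shift passes 41.7 or a number of a turn 0.125, either way. A call with a gripper value outside its range is refused whole. The fingers move at their own pace and stop on an object; "grip_force" is the grip in N (left out, the last holds). Time passes only in rows, so rows that do not move let the fingers close. It gives the time, the measured TCP pose, the force, the opening and the grip force at its end, in the units of the state.
- readout.get_state(): the state, without advancing time (a new reading comes with each control period).
- optics.capture(name): name is "scene" or "top" or "wrist"; returns a dict with "img" (420x560x3 uint8, red, green, blue), "intrinsics" (3x3 intrinsics, pixels), "pose" (4x4, takes a point from camera to world coordinates). Camera axes: x right, y up, looking along -z (the intrinsics and any distortion apply to the point x, -y, -z); pixel columns grow to the right and rows downward; lengths in m; the calibration is good to about 2 mm. The wrist camera is an equidistant fisheye: a pixel r from the principal point sees the ray r / f radians off the axis. A picture is of the moment at which its call begins. There is no depth.
- job_done(): hands the job in; it is judged then, once.
The state is a dict: "time": time; "joints": joint angles; "joint_velocities": joint speeds; "joint_torque": joint torques, N m; "ee_pos": TCP position; "tcp_rot": TCP orientation; "force": force on the tool from outside, world axes, zero at the start; "torque": the same for the moment, N m; "gripper_width": opening from 0.0 (shut) to 1.0 (fully open); "finger_force": force on a finger pad.
Only numpy, scipy, OpenCV 4.12 (cv2) and the standard library are available. Lean on these libraries where they do the work, as an engineer would, in place of code of your own. Each camera call takes 0.05 s, during which the arm holds its last target. There are 200 camera calls.

## Working session

There is one attempt and no reset: what is moved stays moved. The work goes in short steps, Python scripts to look and compute and a tool call to move; the robot and the scene stay as the last step left them, time stands still between calls to the robot, and variables do not carry over. Pictures are saved under pics/ and viewed, at most 14 in all, crops included, and the job is handed in when it is done.

Besides the shell and the picture viewer there is one more tool, called after "Call:" by a JSON object that holds its "fn" and its "kwargs", one argument or row to a line. move_arm: Moves the arm, as the interface text tells. Its arguments: {"type":"object","properties":{"rows":{"type":"array","items":{"type":"array"}},"grip_force":{"type":"number"}},"required":["rows"]}

```bash
mkdir -p pics; python3 - <<'E'
from station import readout, optics, r
import cv2, numpy as np
print(readout.get_state(), r.grip_point_offset)
ims=[]
for n in ("scene","top"):
    c=optics.capture(n); np.savez(f"{n}0.npz",**c); print(n,c["intrinsics"].tolist(),np.round(c["pose"],3).tolist(),[k for k in c])
    cv2.imwrite(f"pics/{n}0.png",cv2.resize(c["img"][:,:,::-1],(800,600)))
E
```

```text
{'time': 0.0, 'joints': array([71.7913387 , 26.83435517, -0.66512508, 91.87956048,  0.34534376,
       61.38719517, -3.22591512]), 'joint_velocities': array([ 0.04720318, -0.03140561,  0.00660585, -0.07923915,  0.0738401 ,
        0.00765046,  0.06638833]), 'joint_torque': array([ 7.05850543e-04, -5.20580471e+01, -1.25635028e-02, -2.43750179e+01,
       -5.66960033e-02,  1.72533060e-02,  1.78898285e-04]), 'ee_pos': array([ 0.17615365, -0.62507896,  0.21366882]), 'tcp_rot': array([-1.79901181e+02,  8.21537149e-03,  1.57421645e+01]), 'force': array([-0.39925165,  0.55767359,  0.07143973]), 'torque': array([ 0.0036726 ,  0.04018944, -0.01441452]), 'finger_force': 0.0, 'gripper_width': 1.0005467524791973} 0.0187
scene [[501.59219672880107, 0.0, 279.89080718858736], [0.0, 501.59219672880107, 208.10472617073953], [0.0, 0.0, 1.0]] [[0.321, -0.766, 0.557, 1.483], [0.947, 0.258, -0.19, -0.36], [0.002, 0.588, 0.809, 1.51], [0.0, 0.0, 0.0, 1.0]] ['img', 'intrinsics', 'pose']
top [[404.2048827683663, 0.0, 278.4450690979488], [0.0, 404.2048827683663, 208.65549432540732], [0.0, 0.0, 1.0]] [[0.01, 0.984, -0.176, 0.373], [-0.999, 0.016, 0.031, -0.023], [0.033, 0.176, 0.984, 1.253], [0.0, 0.0, 0.0, 1.0]] ['img', 'intrinsics', 'pose']
```

View pics/scene0.png

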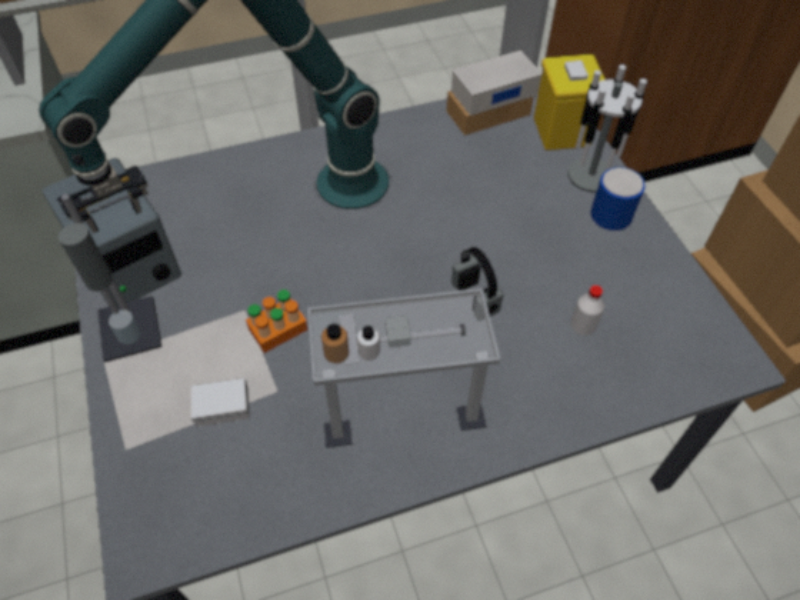

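View pics/top0.png

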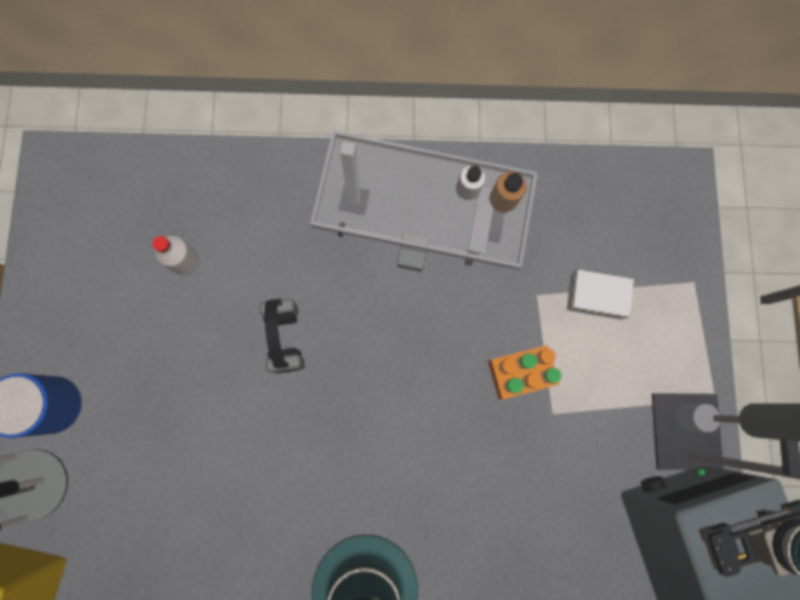

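The scene view shows the shelf with the rail's knob at about (462,330) and the hook block at (398,330). In the top view the shelf's front corners are at (312,224) and (521,266), the hook plate at (411,258), the defenders' band around (275,333), the rack at (525,372) and the bottle at (172,250).

```bash
cat > h.py <<'E'
import numpy as np, cv2
def ray(c,uv):
    K=c["intrinsics"];T=c["pose"]
    d=np.array([(uv[0]-K[0,2])/K[0,0],-(uv[1]-K[1,2])/K[1,1],-1.]);d=T[:3,:3]@d
    return T[:3,3],d/np.linalg.norm(d)
def onz(c,uv,z):
    o,d=ray(c,uv);return o+d*(z-o[2])/d[2]
def tri(rs):
    A=sum(np.eye(3)-np.outer(d,d) for o,d in rs);b=sum((np.eye(3)-np.outer(d,d))@o for o,d in rs)
    return np.linalg.solve(A,b)
def proj(c,p):
    T=c["pose"];K=c["intrinsics"];q=T[:3,:3].T@(np.asarray(p)-T[:3,3]);return K[0,0]*q[0]/-q[2]+K[0,2],K[1,1]*q[1]/q[2]+K[1,2]
E
python3 - <<'E'
from h import *
t=dict(np.load("top0.npz"));s=dict(np.load("scene0.npz"));k=.7
np.set_printoptions(precision=3,suppress=True)
T=lambda u,v,z:onz(t,(u*k,v*k),z);S=lambda u,v,z:onz(s,(u*k,v*k),z)
for n,p in dict(FL=(312,224),FR=(521,266),BL=(335,135),BR=(536,173)).items(): print(n,T(*p,.289))
for n,p in dict(FL=(308,303),FR=(485,292),BL=(316,377),BR=(497,360)).items(): print('S',n,S(*p,.289))
print('knobT',T(341,229,.185),'brT',T(469,262,.185),'plate',T(411,258,.198))
print('knobS',S(462,330,.185),'hookS',S(398,330,.2))
print('band ends T',T(274,305,.165),T(276,362,.165))
# colour blobs
for n,c in (("top",t),("scene",s)):
    hsv=cv2.cvtColor(c["img"],cv2.COLOR_RGB2HSV)
    m=(hsv[...,2]<55).astype(np.uint8)
    nn,l,st,ce=cv2.connectedComponentsWithStats(m)
    for i in range(1,nn):
        if st[i,4]>25: print(n,st[i],ce[i])
def crop(c,x0,y0,x1,y1,f): return cv2.resize(c["img"][y0:y1,x0:x1,::-1],None,fx=f,fy=f,interpolation=cv2.INTER_CUBIC)
a=crop(t,170,80,390,280,2.5);b=crop(s,200,160,360,280,2.5)
cv2.imwrite("pics/a.png",crop(t,160,80,390,270,3));
cv2.imwrite("pics/b.png",crop(s,205,165,365,275,5))
E
```

```text
FL [0.674 0.096 0.289]
FR [ 0.606 -0.266  0.289]
BL [0.839 0.061 0.289]
BR [ 0.776 -0.297  0.289]
S FL [ 0.595 -0.26   0.289]
S FR [0.687 0.103 0.289]
S BL [ 0.772 -0.289  0.289]
S BR [0.849 0.061 0.289]
knobT [0.697 0.053 0.185] brT [ 0.637 -0.192  0.185] plate [ 0.639 -0.08   0.198]
knobS [0.699 0.054 0.185] hookS [ 0.663 -0.084  0.2  ]
band ends T [0.551 0.177 0.165] [0.443 0.169 0.165]
top [354 127   8   7  29] [357.034 130.241]
top [185 210  25  47 472] [193.564 232.462]
top [547 306   6  27 104] [549.356 319.904]
top [459 331  71  24 677] [492.508 341.781]
top [449 334  18  12 167] [457.21  339.425]
top [  0 337  14  11 117] [  5.581 341.564]
top [ 439  350   53   70 1621] [465.487 392.194]
top [547 351  13   5  32] [553.625 352.875]
top [510 358  50  43 375] [544.493 373.584]
top [494 367  15  35 180] [500.256 380.55 ]
top [554 373   6  26  82] [556.902 384.683]
top [519 376   6  18  42] [521.571 384.81 ]
top [524 376  16  19 132] [531.227 385.   ]
top [230 389  44  24 300] [251.21  396.007]
top [232 401  45  19 617] [254.235 411.643]
scene [  44    1   91  100 1886] [86.34  5
[... 509 characters left out ...]
50.138]
scene [407  70  22  42 341] [415.654  85.906]
scene [29 72  7 19 39] [31.718 82.026]
scene [427  77  21  27 274] [436.412  88.96 ]
scene [ 37  90  36  31 473] [ 57.814 108.032]
scene [447  99  82  27 636] [488.038 112.478]
scene [ 49 116  53  46 714] [ 75.111 133.901]
scene [230 116  35  20 404] [247.946 127.121]
scene [  46  157   80   53 2004] [ 87.328 182.721]
scene [318 173  30  36 490] [333.298 190.676]
scene [342 209   9  11  60] [345.583 214.167]
scene [  0 225  56  22 477] [ 27.157 235.237]
scene [229 227   9  10  73] [233.315 231.822]
scene [255 229   6   8  42] [257.381 232.5  ]
scene [ 456  280   62   63 1091] [483.781 310.557]
scene [ 99 411  32   9 156] [116.455 416.481]
```

View pics/a.png

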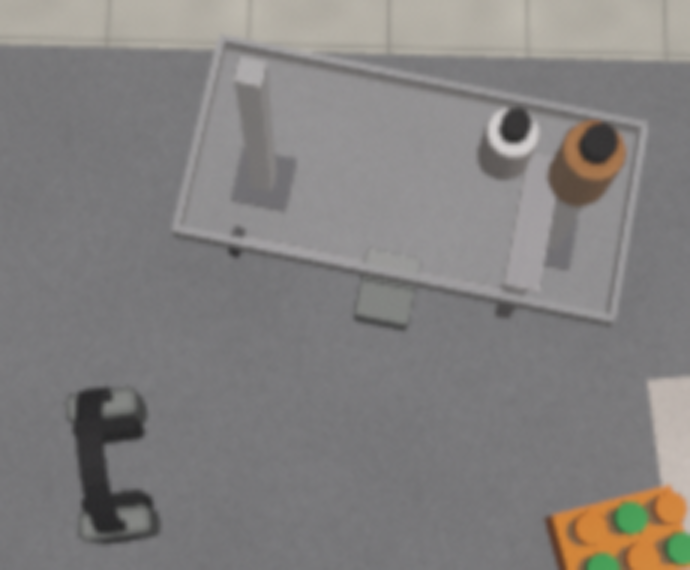

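View pics/b.png

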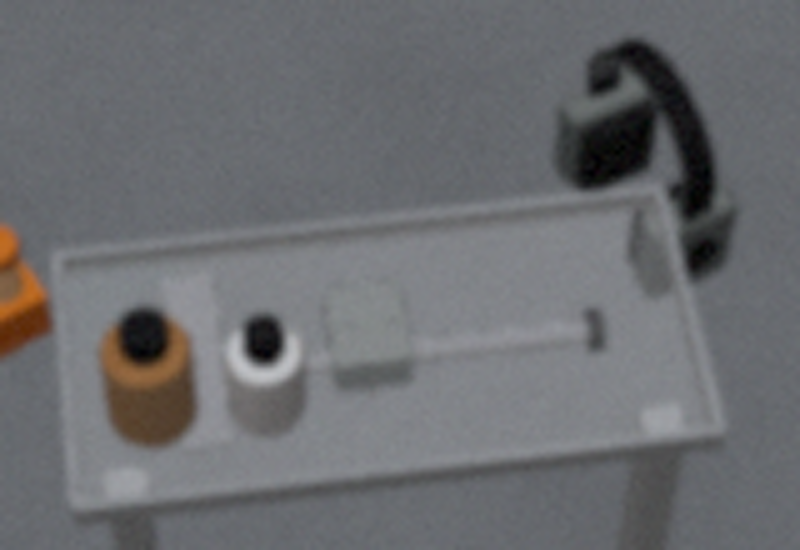

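The crops show the knob at (236,240) in the first (top view), the hook plate top at about (385,290), and the band from (92,395) to (105,525). Both views agree on the knob (0.698, 0.054). That puts rail_mid at about (0.674, -0.069) with yaw about -11°, and the hook at about 0.053 m.

```bash
cat >> h.py <<'E'
from scipy.spatial.transform import Rotation as Ro
YAW=-11.3; MID=np.array([.6735,-.069])
def st(x,y,z):  # station (m) -> world
    a=np.radians(YAW);return np.r_[MID+np.array([[np.cos(a),-np.sin(a)],[np.sin(a),np.cos(a)]])@[x,y-.005],z]
def eu(e): return Ro.from_euler("xyz",e,degrees=True)
def plan(p,e,q,f):
    """turn first then shift, tool axes"""
    A,B=eu(e),eu(f); rv=(A.inv()*B).as_rotvec()
    print("turn",np.round(rv,3),"rows>=",np.ceil(abs(rv).max()/.124),"| shift(mm) after turn",np.round(B.inv().apply(np.subtract(q,p))*1e3,1),"before",np.round(A.inv().apply(np.subtract(q,p))*1e3,1),"world",np.round(q,3))
E
python3 - <<'E'
from h import *
p=[.176,-.625,.214];e=[180,0,15.7]
w1=[.2,-.42,.27];plan(p,e,w1,e)
w2=st(-.16,.06,.27);plan(w1,e,w2,[180,0,YAW])
w3=st(-.16,.05,.27);plan(w2,[180,0,YAW],w3,[180,-40,YAW])
w4=st(-.11,.05,.183);plan(w3,[180,-40,YAW],w4,[180,-40,YAW])
plan(w4,[180,-40,YAW],st(-.028,.05,.183),[180,-40,YAW])
t=dict(np.load("top0.npz"));K=.7
for n,u,z in (("rack",(525,372),.09),("box",(602,292),.05),("bottle",(161,243),.15),("stand",(705,418),.1),("plate",(411,258),.198)):print(n,onz(t,np.array(u)*K,z).round(3))
E
```

```text
turn [0. 0. 0.] rows>= 0.0 | shift(mm) after turn [  78.6 -190.9  -56. ] before [  78.6 -190.9  -56. ] world [ 0.2  -0.42  0.27]
turn [ 0.    -0.     0.471] rows>= 4.0 | shift(mm) after turn [ 235.5 -492.    -0. ] before [ 433.2 -331.4   -0. ] world [0.527 0.016 0.27 ]
turn [0.    0.698 0.   ] rows>= 6.0 | shift(mm) after turn [ 0. 10.  0.] before [ 0. 10.  0.] world [0.525 0.006 0.27 ]
turn [0. 0. 0.] rows>= 0.0 | shift(mm) after turn [-17.6  -0.   98.8] before [-17.6  -0.   98.8] world [ 0.574 -0.003  0.183]
turn [0. 0. 0.] rows>= 0.0 | shift(mm) after turn [62.8 -0.  52.7] before [62.8 -0.  52.7] world [ 0.655 -0.019  0.183]
rack [ 0.434 -0.318  0.09 ]
box [ 0.609 -0.5    0.05 ]
bottle [0.672 0.404 0.15 ]
stand [ 0.347 -0.674  0.1  ]
plate [ 0.639 -0.08   0.198]
```

Call:
{"fn": "move_arm", "kwargs": {
  "rows": [
    [[10,-24,-7],[0,0,0],-1],
    [[10,-24,-7],[0,0,0],-1],
    [[10,-24,-7],[0,0,0],-1],
    [[10,-24,-7],[0,0,0],-1],
    [[10,-24,-7],[0,0,0],-1],
    [[10,-24,-7],[0,0,0],-1],
    [[10,-24,-7],[0,0,0],-1],
    [[10,-24,-7],[0,0,0],-1],
    [[0,0,0],[0,0,0.118],-1],
    [[0,0,0],[0,0,0.118],-1],
    [[0,0,0],[0,0,0.118],-1],
    [[0,0,0],[0,0,0.118],-1]
  ]
}}

```text
time: 1.1
ee_pos: [0.2012, -0.4188, 0.2705]
tcp_rot: [-180.0, 0.0, -11.6]
force: [0.5, 0.2, -0.4]
gripper_width: 0.156
finger_force: 0.0
```

Call:
{"fn": "move_arm", "kwargs": {
  "rows": [
    [[15.7,-32.8,0],[0,0,0],-1],
    [[15.7,-32.8,0],[0,0,0],-1],
    [[15.7,-32.8,0],[0,0,0],-1],
    [[15.7,-32.8,0],[0,0,0],-1],
    [[15.7,-32.8,0],[0,0,0],-1],
    [[15.7,-32.8,0],[0,0,0],-1],
    [[15.7,-32.8,0],[0,0,0],-1],
    [[15.7,-32.8,0],[0,0,0],-1],
    [[15.7,-32.8,0],[0,0,0],-1],
    [[15.7,-32.8,0],[0,0,0],-1],
    [[15.7,-32.8,0],[0,0,0],-1],
    [[15.7,-32.8,0],[0,0,0],-1],
    [[15.7,-32.8,0],[0,0,0],-1],
    [[15.7,-32.8,0],[0,0,0],-1],
    [[0,0,0],[0,0,0],-1]
  ]
}}

```text
time: 2.35
ee_pos: [0.5094, -0.0051, 0.2705]
tcp_rot: [-179.7, -0.0, -10.8]
force: [0.1, 0.7, 0.5]
gripper_width: 0.006
finger_force: 0.0
```

Call:
{"fn": "move_arm", "kwargs": {
  "rows": [
    [[0,0,0],[0,0.116,0],-1],
    [[0,0,0],[0,0.116,0],-1],
    [[0,0,0],[0,0.116,0],-1],
    [[0,0,0],[0,0.116,0],-1],
    [[0,0,0],[0,0.116,0],-1],
    [[0,0,0],[0,0.116,0],-1],
    [[0,0,0],[0,0,0],-1]
  ]
}}

```text
time: 2.93
ee_pos: [0.5037, -0.0152, 0.2686]
tcp_rot: [179.3, -37.7, -11.2]
force: [-0.1, -0.1, -0.0]
gripper_width: 0.003
finger_force: 0.0
```

```bash
python3 - <<'E'
from h import *
from station import *
s=readout.get_state();print(s["time"],s["joints"].round(1),s["ee_pos"],s["tcp_rot"])
e=s["tcp_rot"];p=s["ee_pos"];g=[180,-40,YAW]
plan(p,e,st(-.11,.05,.183),g)
plan(st(-.11,.05,.183),g,st(-.028,.05,.183),g)
c=optics.capture("wrist");np.savez("w1.npz",**c);cv2.imwrite("pics/w1.png",c["img"][:,:,::-1]);print(c["intrinsics"],c["pose"].round(3))
E
```

```text
2.9333 [  31.2   -6.1  -38.8  133.4   29.8   18.  -135.8] [ 0.50371882 -0.01515184  0.26861836] [179.29859135 -37.66430297 -11.1960754 ]
turn [0.011 0.041 0.002] rows>= 1.0 | shift(mm) after turn [ -3.7 -25.5 108.7] before [  0.8 -26.7 108.5] world [ 0.574 -0.003  0.183]
turn [0. 0. 0.] rows>= 0.0 | shift(mm) after turn [62.8 -0.  52.7] before [62.8 -0.  52.7] world [ 0.655 -0.019  0.183]
[[325.1922621    0.         276.36480777]
 [  0.         325.1922621  207.82588835]
 [  0.           0.           1.        ]] [[-0.202  0.905 -0.374  0.46 ]
 [-0.979 -0.183  0.085 -0.004]
 [ 0.009  0.383  0.924  0.448]
 [ 0.     0.     0.     1.   ]]
```

View pics/w1.png

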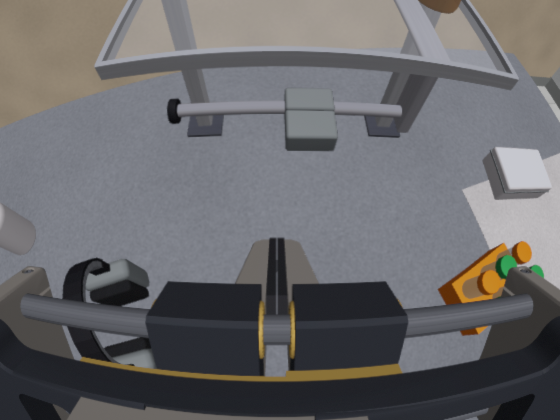

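The wrist view shows the knob at (175,110), the rail running level to about (401,111) and the hook plate spanning columns 286–336, with the defenders at lower left.

```bash
cat >> h.py <<'E'
def wray(c,uv):
    K=c["intrinsics"];T=c["pose"];x,y=(uv[0]-K[0,2])/K[0,0],(uv[1]-K[1,2])/K[1,1];th=np.hypot(x,y)
    d=np.array([np.sin(th)*x/th,-np.sin(th)*y/th,-np.cos(th)]);return T[:3,3],T[:3,:3]@d
def wz(c,uv,z):
    o,d=wray(c,uv);return o+d*(z-o[2])/d[2]
def tost(p):
    a=np.radians(YAW);return np.r_[np.array([[np.cos(a),np.sin(a)],[-np.sin(a),np.cos(a)]])@(np.asarray(p)[:2]-MID)+[0,.005],p[2]]
E
python3 - <<'E'
from h import *
c=dict(np.load("w1.npz"))
for n,u,z in (("knob",(175,110),.185),("railL",(182,109),.185),("railmid",(270,107),.185),("railR",(398,111),.185),("plateL",(287,122),.198),("plateR",(336,122),.198),("shL",(106,71),.273),("shR",(512,79),.273)):
    p=wz(c,u,z);print(n,p.round(3),tost(p).round(3))
E
```

```text
knob [0.7   0.056 0.185] [0.001 0.133 0.185]
railL [0.699 0.048 0.185] [0.002 0.125 0.185]
railmid [ 0.68  -0.044  0.185] [0.001 0.03  0.185]
railR [ 0.653 -0.183  0.185] [ 0.002 -0.11   0.185]
plateL [ 0.647 -0.055  0.198] [-0.029  0.014  0.198]
plateR [ 0.639 -0.102  0.198] [-0.028 -0.034  0.198]
shL [0.686 0.099 0.273] [-0.021  0.172  0.273]
shR [ 0.62  -0.276  0.273] [-0.012 -0.209  0.273]
```

Call:
{"fn": "move_arm", "kwargs": {
  "rows": [
    [[0,-5,0],[0.011,0.041,0],-1],
    [[-1,-7,27],[0,0,0],-1],
    [[-1,-7,27],[0,0,0],-1],
    [[-1,-7,27],[0,0,0],-1],
    [[-1,0,27],[0,0,0],-1],
    [[0,0,0],[0,0,0],-1]
  ]
}}

```text
time: 3.48
ee_pos: [0.538, -0.0123, 0.2402]
tcp_rot: [-179.7, -39.1, -11.6]
force: [0.1, 0.1, 0.4]
gripper_width: 0.006
finger_force: 0.0
```

Call:
{"fn": "move_arm", "kwargs": {
  "rows": [
    [[16,0,13],[0,0,0],-1],
    [[16,0,13],[0,0,0],-1],
    [[16,0,13],[0,0,0],-1],
    [[15,0,13],[0,0,0],-1],
    [[0,0,0],[0,0,0],-1],
    [[0,0,0],[0,0,0],-1]
  ]
}}

```text
time: 3.98
ee_pos: [0.6171, -0.0277, 0.2404]
tcp_rot: [-179.6, -39.2, -11.6]
force: [0.4, 0.1, -0.4]
gripper_width: 0.006
finger_force: 0.0
```

```bash
python3 - <<'E'
from h import *
from station import *
s=readout.get_state();print(s["time"],s["joints"].round(1),s["ee_pos"],s["tcp_rot"],tost(s["ee_pos"]))
plan(s["ee_pos"],s["tcp_rot"],st(-.028,-.044,.183),[180,-40,YAW])
E
```

```text
3.9833 [  14.4    9.2  -22.3  124.8   60.1   16.6 -162. ] [ 0.61708889 -0.02774714  0.24040451] [-179.55404534  -39.19814605  -11.63088017] [-0.0634009   0.03439962  0.24040451]
turn [-0.004  0.014 -0.005] rows>= 1.0 | shift(mm) after turn [-9.8 78.4 66.7] before [-8.5 78.7 66.5] world [ 0.636 -0.112  0.183]
```

Call:
{"fn": "move_arm", "kwargs": {
  "rows": [
    [[0,-12,0],[0,0.014,0],-1],
    [[-2,0,12],[0,0,0],-1],
    [[-2,0,12],[0,0,0],-1],
    [[-2,0,12],[0,0,0],-1],
    [[-2,0,12],[0,0,0],-1],
    [[-2,0,12],[0,0,0],-1],
    [[0,0,6],[0,0,0],-1],
    [[0,0,0],[0,0,0],-1]
  ]
}}

```text
time: 4.65
ee_pos: [0.6454, -0.0197, 0.2008]
tcp_rot: [-179.7, -38.8, -11.4]
force: [-0.1, -0.7, 0.1]
gripper_width: 0.007
finger_force: 0.0
```

```bash
python3 - <<'E'
from h import *
from station import *
s=readout.get_state();print(s["time"],s["joints"].round(1),s["ee_pos"],s["tcp_rot"],tost(s["ee_pos"]))
plan(s["ee_pos"],s["tcp_rot"],st(-.028,-.044,.183),[180,-40,YAW])
E
```

```text
4.65 [ -19.2   14.    14.   125.    62.1    8.6 -167.3] [ 0.64544866 -0.01969795  0.20076998] [-179.66743225  -38.8477959   -11.41261878] [-0.0371681   0.04784976  0.20076998]
turn [-0.005  0.02  -0.002] rows>= 1.0 | shift(mm) after turn [-4.4 91.8 19.5] before [-3.9 91.9 19.2] world [ 0.636 -0.112  0.183]
```

Call:
{"fn": "move_arm", "kwargs": {
  "rows": [
    [[0,0,0],[0,-0.06,0],-1],
    [[0,0,0],[0,-0.06,0],-1],
    [[0,0,0],[0,0,0],-1]
  ]
}}

```text
time: 4.9
ee_pos: [0.648, -0.0249, 0.2031]
tcp_rot: [-179.9, -34.7, -11.8]
force: [0.6, -0.5, 0.0]
gripper_width: 0.01
finger_force: 0.0
```

```bash
python3 - <<'E'
from h import *
from station import *
s=readout.get_state();print(s["time"],s["joints"].round(1),s["ee_pos"],s["tcp_rot"],tost(s["ee_pos"]))
plan(s["ee_pos"],s["tcp_rot"],st(-.036,-.044,.188),s["tcp_rot"])
E
```

```text
4.9 [  -4.8   14.6   -1.   120.8   42.5   15.  -146. ] [ 0.64800399 -0.02493374  0.20310195] [-179.90906698  -34.74459008  -11.81867999] [-0.03363637  0.04321618  0.20310195]
turn [0. 0. 0.] rows>= 0.0 | shift(mm) after turn [-9.9 87.3 11.4] before [-9.9 87.3 11.4] world [ 0.629 -0.11   0.188]
```

Call:
{"fn": "move_arm", "kwargs": {
  "rows": [
    [[-5,0,6],[0,0,0],-1],
    [[-5,0,6],[0,0,0],-1],
    [[0,0,0],[0,0,0],-1],
    [[0,10,0],[0,0,0],-1],
    [[0,10,0],[0,0,0],-1],
    [[0,10,0],[0,0,0],-1],
    [[0,10,0],[0,0,0],-1],
    [[0,10,0],[0,0,0],-1],
    [[0,10,0],[0,0,0],-1],
    [[0,0,0],[0,0,0],-1]
  ]
}}

```text
time: 5.73
ee_pos: [0.6332, -0.0837, 0.1864]
tcp_rot: [179.9, -34.8, -11.6]
force: [0.3, -1.0, 0.7]
gripper_width: 0.006
finger_force: 0.1
```

```bash
python3 - <<'E'
from h import *
from station import *
s=readout.get_state();print(s["time"],s["joints"].round(1),s["ee_pos"],s["tcp_rot"],tost(s["ee_pos"]),s["force"])
plan(s["ee_pos"],s["tcp_rot"],st(-.036,-.044,.188),s["tcp_rot"])
E
```

```text
5.7333 [   4.8   15.1   -3.7  122.9   42.4   10.3 -140. ] [ 0.6331801  -0.08374566  0.18637879] [179.85423295 -34.75883098 -11.64208463] [-0.03664893 -0.01736034  0.18637879] [ 0.34461372 -1.01870013  0.67572547]
turn [0. 0. 0.] rows>= 0.0 | shift(mm) after turn [ 1.6 26.6 -0.8] before [ 1.6 26.6 -0.8] world [ 0.629 -0.11   0.188]
```

Call:
{"fn": "move_arm", "kwargs": {
  "rows": [
    [[0,6,0],[0,0,0],-1],
    [[0,6,0],[0,0,0],-1],
    [[0,6,0],[0,0,0],-1],
    [[0,6,0],[0,0,0],-1],
    [[0,0,0],[0,0,0],-1]
  ]
}}

```text
time: 6.15
ee_pos: [0.6288, -0.106, 0.1864]
tcp_rot: [179.9, -34.8, -11.6]
force: [0.5, 1.2, -0.1]
gripper_width: 0.008
finger_force: 0.4
```

```bash
python3 - <<'E'
from h import *
from station import *
s=readout.get_state();print(s["time"],s["joints"].round(1),s["tcp_rot"],tost(s["ee_pos"]),s["force"])
c=optics.capture("wrist");np.savez("w2.npz",**c);cv2.imwrite("pics/w2.png",c["img"][:,:,::-1])
E
```

```text
6.15 [  11.3   15.2   -7.8  122.9   40.5    9.7 -135.4] [179.85514246 -34.75341951 -11.5525182 ] [-0.03660925 -0.04002149  0.18636921] [ 0.49081693  1.21397078 -0.12189453]
```

View pics/w2.png

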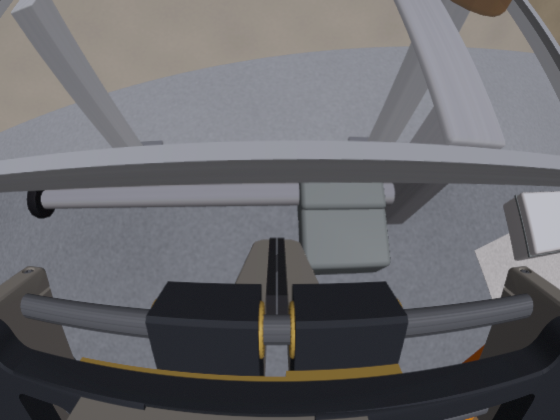

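The finger is against the plate's left side (column 300) and the hook's right side (384) is near the rail's end (392), so a few more millimetres are needed.

Call:
{"fn": "move_arm", "kwargs": {
  "rows": [
    [[0,3,0],[0,0,0],-1],
    [[0,3,0],[0,0,0],-1],
    [[0,2,0],[0,0,0],-1],
    [[0,0,0],[0,0,0],-1]
  ]
}}

```text
time: 6.53
ee_pos: [0.6272, -0.1137, 0.1861]
tcp_rot: [179.8, -34.7, -11.5]
force: [-0.1, 1.6, 0.9]
gripper_width: 0.005
finger_force: 1.0
```

Call:
{"fn": "move_arm", "kwargs": {
  "rows": [
    [[0,2,0],[0,0,0],-1],
    [[0,2,0],[0,0,0],-1],
    [[0,0,0],[0,0,0],-1]
  ]
}}

```text
time: 6.78
ee_pos: [0.6269, -0.1153, 0.1861]
tcp_rot: [180.0, -34.7, -11.4]
force: [0.6, 6.8, 2.0]
gripper_width: 0.009
finger_force: 3.2
```

Call:
{"fn": "move_arm", "kwargs": {
  "rows": [
    [[0,2,0],[0,0,0],-1],
    [[0,2,0],[0,0,0],-1],
    [[0,0,0],[0,0,0],-1],
    [[0,0,0],[0,0,0],-1]
  ]
}}

```text
time: 7.12
ee_pos: [0.6267, -0.1155, 0.1862]
tcp_rot: [-179.9, -34.8, -11.2]
force: [-1.3, 12.9, 2.8]
gripper_width: 0.004
finger_force: 6.4
```

```bash
cat > fk.py <<'E'
import numpy as np, itertools
from scipy.spatial.transform import Rotation as Ro
from scipy.optimize import least_squares
D=[([71.791,26.834,-.665,91.88,.345,61.387,-3.226],[.17615,-.62508,.21367],[-179.9,0,15.74]),
([31.2,-6.1,-38.8,133.4,29.8,18,-135.8],[.50372,-.01515,.26862],[179.3,-37.66,-11.2]),
([14.4,9.2,-22.3,124.8,60.1,16.6,-162],[.61709,-.02775,.2404],[-179.55,-39.2,-11.63]),
([-19.2,14,14,125,62.1,8.6,-167.3],[.64545,-.0197,.20077],[-179.67,-38.85,-11.41]),
([-4.8,14.6,-1,120.8,42.5,15,-146],[.648,-.02493,.2031],[-179.91,-34.74,-11.82]),
([4.8,15.1,-3.7,122.9,42.4,10.3,-140],[.63318,-.08375,.18638],[179.85,-34.76,-11.64])]
def fk(q,P,s):
    R=Ro.identity();p=np.zeros(3)
    # links: after joints 1,2?,3..: offsets (x,z)
    off={0:(0,P[0]),2:(P[4],P[1]),4:(P[5],P[2]),6:(0,P[3]),3:(P[6],0),5:(P[7],0),1:(0,0)}
    for i in range(7):
        ax="z" if i%2==0 else "y"
        R=R*Ro.from_euler(ax,s[i]*q[i]+(P[8] if i==6 else 0),degrees=True)
        p=p+R.apply([off[i][0],P[9] if i==2 else 0,off[i][1]])
    return p,R
def res(P,s):
    o=[]
    for q,x,e in D:
        p,R=fk(q,P,s);o+=list((p-x)*10)+list((R.inv()*Ro.from_euler("xyz",e,degrees=True)).as_rotvec())
    return np.array(o)
if __name__=="__main__":
    best=[]
    for z in itertools.product([1,-1],repeat=4):
      for z7 in (0,90,180,-90):
        s=[z[0],1,z[1],1,z[2],1,z[3]]
        f=least_squares(res,[.35,.4,.4,.25,0,0,0,0,z7,0],args=(s,),x_scale=[.1]*8+[90,.1])
        best.append((f.cost,s,f.x.round(4).tolist()))
    best.sort(key=lambda b:b[0])
    for b in best[:3]:print(b)
E
python3 fk.py
```

```text
(np.float64(0.005970393738725732), [-1, 1, -1, 1, -1, 1, -1], [0.2463, 0.5669, 0.455, 0.3314, 0.0004, -0.0125, -0.0018, 0.0131, 89.9909, -0.0316])
(np.float64(0.0059703937387258176), [-1, 1, -1, 1, -1, 1, -1], [0.2463, 0.5669, 0.455, 0.3314, 0.0004, -0.0125, -0.0018, 0.0131, 89.9909, -0.0316])
(np.float64(0.005970393738725843), [-1, 1, -1, 1, -1, 1, -1], [0.2463, 0.5669, 0.455, 0.3314, 0.0004, -0.0125, -0.0018, 0.0131, 89.9909, -0.0316])
```

Call:
{"fn": "move_arm", "kwargs": {
  "rows": [
    [[0,-8,0],[0,0,0],-1],
    [[0,-8,0],[0,0,0],-1],
    [[0,-4,-15],[0,0,0],-1],
    [[0,0,-25],[0,0,0],-1],
    [[0,0,-25],[0,0,0],-1],
    [[0,0,-25],[0,-0.1,0],-1],
    [[0,0,-15],[0,-0.1,0],-1],
    [[0,0,0],[0,-0.1,0],-1],
    [[0,0,0],[0,-0.1,0],-1],
    [[0,0,0],[0,-0.1,0],-1],
    [[0,0,0],[0,-0.1,0],-1],
    [[0,0,0],[0,0,0],-1]
  ]
}}

```text
time: 8.12
ee_pos: [0.5764, -0.0938, 0.2683]
tcp_rot: [179.7, -1.0, -12.0]
force: [0.1, -0.2, -0.5]
gripper_width: 0.0
finger_force: 0.0
```

```bash
python3 - <<'E'
from h import *
from station import *
s=readout.get_state();print(s["joints"].round(1),s["tcp_rot"])
plan(s["ee_pos"],s["tcp_rot"],[.42,.165,.32],[180,0,5])
E
```

```text
[  26.5   19.5  -26.1   97.4    9.9   64.3 -104.5] [179.71859512  -0.98549166 -11.95852461]
turn [ 0.007 -0.016 -0.296] rows>= 3.0 | shift(mm) after turn [-133.2 -271.4  -51.7] before [-205.7 -220.5  -56.3] world [0.42  0.165 0.32 ]
```

Call:
{"fn": "move_arm", "kwargs": {
  "rows": [
    [[0,0,-10],[0,-0.016,-0.1],0.1],
    [[0,0,-10],[0,0,-0.1],0.1],
    [[0,0,-10],[0,0,-0.1],0.1],
    [[-12,-25,-2],[0,0,0],0.1],
    [[-12,-25,-2],[0,0,0],0.1],
    [[-12,-25,-2],[0,0,0],0.1],
    [[-12,-25,-2],[0,0,0],0.1],
    [[-12,-25,-2],[0,0,0],0.1],
    [[-12,-25,-2],[0,0,0],0.1],
    [[-12,-25,-2],[0,0,0],0.1],
    [[-12,-25,-2],[0,0,0],0.1],
    [[-12,-25,-2],[0,0,0],0.1],
    [[-12,-25,-2],[0,0,0],0.1],
    [[-12,-20,-2],[0,0,0],0.1],
    [[0,0,0],[0,0,0],0.1],
    [[0,0,0],[0,0,0],0.1]
  ]
}}

```text
time: 9.45
ee_pos: [0.4163, 0.165, 0.3186]
tcp_rot: [179.4, -0.3, 5.5]
force: [-0.4, -0.7, -0.0]
gripper_width: 0.551
finger_force: 0.0
```

```bash
python3 - <<'E'
from h import *
from station import *
s=readout.get_state();print(s["joints"].round(1),s["tcp_rot"],s["ee_pos"],s["gripper_width"])
c=optics.capture("wrist");np.savez("w3.npz",**c);cv2.imwrite("pics/w3.png",c["img"][:,:,::-1]);print(c["pose"].round(3))
E
```

```text
[  14.1    3.9  -41.6  109.1    3.4   68.  -113.2] [179.44358171  -0.2664909    5.50662542] [0.41632975 0.16501007 0.31862791] 0.5511620014569912
[[ 0.096  0.962  0.254  0.489]
 [-0.995  0.09   0.033  0.174]
 [ 0.009 -0.256  0.967  0.49 ]
 [ 0.     0.     0.     1.   ]]
```

View pics/w3.png

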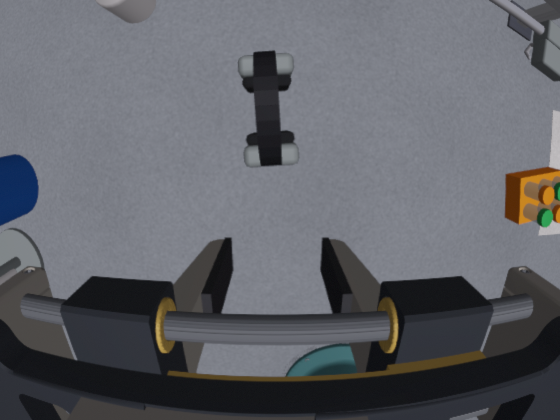

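The wrist view shows the defenders: far cup centred at about (266,65), near cup at (272,154), and the band running from (265,52) to (270,165).

```bash
python3 - <<'E'
from h import *
c=dict(np.load("w3.npz"))
f=wz(c,(266,65),.084);n=wz(c,(272,154),.084);print(f,n,(f+n)/2,np.linalg.norm(f-n),np.degrees(np.arctan2(*(f-n)[1::-1])))
f=wz(c,(265,52),.11);n=wz(c,(269.5,165),.11);print(f,n,(f+n)/2,np.linalg.norm(f-n),np.degrees(np.arctan2(*(f-n)[1::-1])))
print(wz(c,(266,105),.17))
t=dict(np.load("top0.npz"))
print(onz(t,(160+98/3,80+460/3),.17))
E
```

```text
[0.56190895 0.19026816 0.084     ] [0.45118924 0.17229489 0.084     ] [0.5065491  0.18128152 0.084     ] 0.11216903074908638 9.220465662487227
[0.57287523 0.19191004 0.11      ] [0.44041587 0.17410759 0.11      ] [0.50664555 0.18300882 0.11      ] 0.13365032603061447 7.654649028394023
[0.5067629  0.18300499 0.17      ]
[0.49652395 0.17161346 0.17      ]
```

```bash
cat >> h.py <<'E'
def grasp(C,yaw,el=35,tilt=30,back=0):
    e=[180,tilt,yaw];a=np.radians(yaw);el=np.radians(el)
    G=np.r_[C[0]+.063*np.cos(el)*np.cos(a),C[1]+.063*np.cos(el)*np.sin(a),.102+.063*np.sin(el)]
    return G+eu(e).apply([0,0,.0187-back]),e
E
python3 - <<'E'
from h import *
from station import *
s=readout.get_state();q,e=grasp([.505,.180],8,back=.09)
plan(s["ee_pos"],s["tcp_rot"],q,[180,0,8]);plan(q,[180,0,8],q,e)
E
```

```text
turn [ 0.01  -0.004 -0.046] rows>= 1.0 | shift(mm) after turn [176.6  -3.6 118.6] before [175.7 -12.8 119.2] world [0.591 0.192 0.2  ]
turn [ 0.    -0.524 -0.   ] rows>= 5.0 | shift(mm) after turn [0. 0. 0.] before [0. 0. 0.] world [0.591 0.192 0.2  ]
```

Call:
{"fn": "move_arm", "kwargs": {
  "rows": [
    [[29,0,0],[0,0,-0.046],0.1],
    [[29,0,0],[0,0,0],0.1],
    [[29,0,0],[0,0,0],0.1],
    [[29,0,0],[0,0,0],0.1],
    [[29,-2,10],[0,0,0],0.1],
    [[29,-2,20],[0,0,0],0.1],
    [[3,0,29],[0,0,0],0.1],
    [[0,0,29],[0,0,0],0.1],
    [[0,0,29],[0,0,0],0.1],
    [[0,0,0],[0,-0.105,0],0.1],
    [[0,0,0],[0,-0.105,0],0.1],
    [[0,0,0],[0,-0.105,0],0.1],
    [[0,0,0],[0,-0.105,0],0.1],
    [[0,0,0],[0,-0.105,0],0.1],
    [[0,0,0],[0,0,0],0.1],
    [[0,0,0],[0,0,0],0.1]
  ]
}}

```text
time: 10.83
ee_pos: [0.593, 0.1898, 0.1988]
tcp_rot: [179.4, 30.0, 7.6]
force: [-0.7, 0.4, 0.9]
gripper_width: 0.549
finger_force: 0.0
```

```bash
python3 - <<'E'
from h import *
from station import *
s=readout.get_state();print(s["joints"].round(1),s["tcp_rot"],s["ee_pos"],s["gripper_width"])
c=optics.capture("wrist");np.savez("w4.npz",**c);cv2.imwrite("pics/w4.png",c["img"][:,:,::-1]);print(c["pose"].round(3))
q,e=grasp([.505,.180],8);plan(s["ee_pos"],s["tcp_rot"],q,e)
E
```

```text
[  -0.3   48.1  -33.4   69.9   13.7   96.7 -114.5] [179.38681421  30.04739368   7.58874053] [0.59297967 0.18982822 0.19881729] 0.5494651919987549
[[ 0.137  0.699  0.702  0.741]
 [-0.99   0.091  0.103  0.212]
 [ 0.008 -0.709  0.705  0.31 ]
 [ 0.     0.     0.     1.   ]]
turn [ 0.007  0.001 -0.006] rows>= 1.0 | shift(mm) after turn [-1.6 -2.5 89.7] before [-1.5 -3.1 89.7] world [0.547 0.186 0.122]
```

View pics/w4.png

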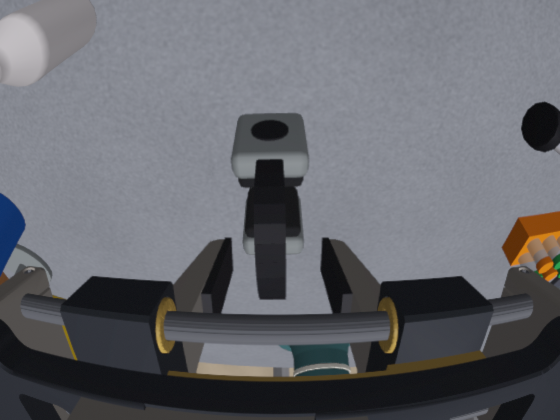

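The band is centred at column 270, between the fingers (232 and 322), with the outer cup at (270,145). The approach line looks good.

```bash
python3 - <<'E'
from h import *
c=dict(np.load("w4.npz"))
a=np.radians(8)
for u in ((270,168),(271,293)):
  o,d=wray(c,u)
  for z in (.11,.17): 
    p=o+d*(z-o[2])/d[2]; v=p[:2]-[.505,.18]; print(u,z,p.round(3),"along",(v@[np.cos(a),np.sin(a)]).round(4),"lat",(v@[-np.sin(a),np.cos(a)]).round(4))
f=wz(c,(270,128),.0);
E
```

```text
(270, 168) 0.11 [0.585 0.193 0.11 ] along 0.0811 lat 0.0022
(270, 168) 0.17 [0.632 0.199 0.17 ] along 0.1282 lat 0.0011
(271, 293) 0.11 [0.395 0.169 0.11 ] along -0.1105 lat 0.0041
(271, 293) 0.17 [0.499 0.182 0.17 ] along -0.0059 lat 0.0024
```

Call:
{"fn": "move_arm", "kwargs": {
  "rows": [
    [[-1,-4,10],[0.007,0,-0.006],0.1],
    [[0,0,16],[0,0,0],0.1],
    [[0,0,16],[0,0,0],0.1],
    [[0,0,16],[0,0,0],0.1],
    [[0,0,16],[0,0,0],0.1],
    [[0,0,16],[0,0,0],0.1],
    [[0,0,0],[0,0,0],0.1],
    [[0,0,0],[0,0,0],0.1]
  ]
}}

```text
time: 11.55
ee_pos: [0.5461, 0.1886, 0.126]
tcp_rot: [-180.0, 29.8, 8.2]
force: [0.9, -0.1, 0.5]
gripper_width: 0.553
finger_force: 0.0
```

Call:
{"fn": "move_arm", "kwargs": {
  "rows": [
    [[0,0,0],[0,0,0],-1],
    [[0,0,0],[0,0,0],-1],
    [[0,0,0],[0,0,0],-1],
    [[0,0,0],[0,0,0],-1],
    [[0,0,0],[0,0,0],-1],
    [[0,0,0],[0,0,0],-1],
    [[0,0,0],[0,0,0],-1]
  ],
  "grip_force": 45
}}

```text
time: 12.13
ee_pos: [0.5473, 0.189, 0.1253]
tcp_rot: [-179.9, 29.9, 8.2]
force: [1.8, -0.8, 3.4]
gripper_width: 0.256
finger_force: 45.0
```

```bash
python3 - <<'E'
from h import *
from station import *
s=readout.get_state();print(s["joints"].round(1),s["tcp_rot"],s["ee_pos"],s["gripper_width"]*92,s["finger_force"],grasp([.505,.182],8)[0])
R=eu(s["tcp_rot"]);print("up in tool",R.inv().apply([0,0,1]).round(3))
E
```

```text
[   1.2   48.4  -33.8   80.7   14.2   86.1 -115.7] [-179.94346002   29.86504866    8.15788383] [0.54725717 0.18900278 0.12527614] 23.530352504322053 44.981541963716154 [0.54684534 0.18788098 0.12194064]
up in tool [-0.498 -0.001 -0.867]
```

Call:
{"fn": "move_arm", "kwargs": {
  "rows": [
    [[-5,0,-9],[0,0,0],-1],
    [[-10,0,-17],[0,0,0],-1],
    [[-12,0,-22],[0,0,0],-1],
    [[-12,0,-22],[0,0,0],-1],
    [[-12,0,-22],[0,0,0],-1],
    [[-12,0,-22],[0,0,0],-1],
    [[-12,0,-22],[0,0,0],-1],
    [[-12,0,-22],[0,0,0],-1],
    [[-12,0,-22],[0,0,0],-1],
    [[-12,0,-22],[0,0,0],-1],
    [[-6,0,-10],[0,0,0],-1],
    [[0,0,0],[0,0,0],-1],
    [[0,0,0],[0,0,0],-1]
  ]
}}

```text
time: 13.22
ee_pos: [0.5465, 0.1903, 0.3344]
tcp_rot: [179.1, 30.7, 8.1]
force: [-0.8, 1.9, -1.8]
gripper_width: 0.255
finger_force: 45.0
```

```bash
python3 - <<'E'
from h import *
from station import *
s=readout.get_state();print(s["joints"].round(1),s["tcp_rot"],s["ee_pos"],s["gripper_width"]*92,s["finger_force"],s["force"])
plan(s["ee_pos"],s["tcp_rot"],[.48,.22,.35],[180,30,8.2])
c=optics.capture("wrist");np.savez("w5.npz",**c);cv2.imwrite("pics/w5.png",c["img"][:,:,::-1])
E
```

```text
[ -11.9   34.5  -13.1   70.6   -0.2  105.5 -106.4] [179.14549701  30.69938535   8.06585053] [0.54645422 0.1902979  0.33444249] 23.483038502047034 44.969225861004816 [-0.76291639  1.86638412 -1.82495601]
turn [ 0.014  0.012 -0.002] rows>= 1.0 | shift(mm) after turn [-61.1 -38.9  17.3] before [-60.9 -39.   17.5] world [0.48 0.22 0.35]
```

View pics/w5.png

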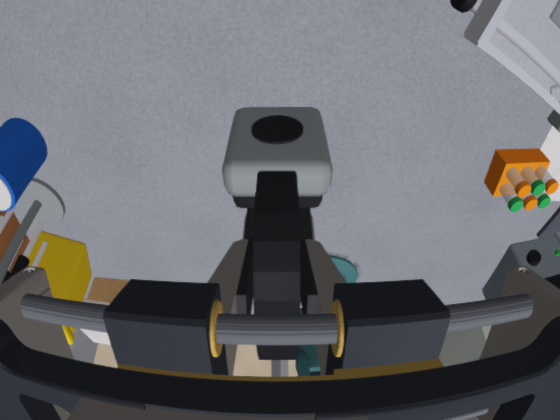

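The defenders are held squarely, with the cup centred at (277,150). j6 is near its limit, so I'll go lower and nearer, then turn about the vertical.

Call:
{"fn": "move_arm", "kwargs": {
  "rows": [
    [[-6,-6,8],[0,0,0],-1],
    [[-7,-7,9],[0,0,0],-1],
    [[-7,-7,9],[0,0,0],-1],
    [[-7,-7,9],[0,0,0],-1],
    [[-7,-7,9],[0,0,0],-1],
    [[-7,-5,8],[0,0,0],-1],
    [[0,0,0],[0,0,0],-1],
    [[0,0,0],[-0.05,0,-0.087],-1],
    [[0,0,0],[-0.05,0,-0.087],-1],
    [[0,0,0],[-0.05,0,-0.087],-1],
    [[0,0,0],[-0.05,0,-0.087],-1],
    [[0,0,0],[-0.05,0,-0.087],-1],
    [[0,0,0],[-0.05,0,-0.087],-1],
    [[0,0,0],[-0.05,0,-0.087],-1],
    [[0,0,0],[-0.05,0,-0.087],-1],
    [[0,0,0],[0,0,0],-1]
  ]
}}

```text
time: 14.6
ee_pos: [0.4787, 0.2213, 0.3102]
tcp_rot: [-179.5, 30.8, 55.1]
force: [-0.5, 1.0, -1.6]
gripper_width: 0.253
finger_force: 45.0
```

```bash
python3 - <<'E'
from h import *
from station import *
s=readout.get_state();print(s["time"],s["joints"].round(1),s["tcp_rot"],s["ee_pos"],s["gripper_width"]*92,s["force"])
plan(s["ee_pos"],s["tcp_rot"],[.48,.22,.31],[180,30,168.7])
E
```

```text
14.6 [-18.8  29.8 -23.5  83.   17.6 100.1 -79.2] [-179.52662107   30.81876409   55.09554419] [0.47867633 0.22130412 0.31015068] 23.27651451677189 [-0.45740844  1.0000071  -1.64362699]
turn [-1.01   0.002 -1.711] rows>= 14.0 | shift(mm) after turn [-1.3 -1.   0.9] before [-0.2  1.8  0.3] world [0.48 0.22 0.31]
```

Call:
{"fn": "move_arm", "kwargs": {
  "rows": [
    [[0,0,0],[-0.053,0,-0.09],-1],
    [[0,0,0],[-0.053,0,-0.09],-1],
    [[0,0,0],[-0.053,0,-0.09],-1],
    [[0,0,0],[-0.053,0,-0.09],-1],
    [[0,0,0],[-0.053,0,-0.09],-1],
    [[0,0,0],[-0.053,0,-0.09],-1],
    [[0,0,0],[-0.053,0,-0.09],-1],
    [[0,0,0],[-0.053,0,-0.09],-1],
    [[0,0,0],[-0.053,0,-0.09],-1],
    [[0,0,0],[-0.053,0,-0.09],-1],
    [[0,0,0],[0,0,0],-1]
  ]
}}

```text
time: 15.52
ee_pos: [0.4787, 0.2189, 0.3105]
tcp_rot: [-179.5, 30.5, 114.6]
force: [-0.6, 0.4, -1.8]
gripper_width: 0.254
finger_force: 45.0
```

```bash
python3 - <<'E'
from h import *
from station import *
s=readout.get_state();print(s["time"],s["joints"].round(1),s["tcp_rot"],s["ee_pos"],s["gripper_width"]*92,s["force"])
plan(s["ee_pos"],s["tcp_rot"],[.48,.22,.31],[180,30,168.7])
E
```

```text
15.5167 [-17.3  18.8 -34.8 100.4  37.4  82.7 -38.8] [-179.48431312   30.46043962  114.60682876] [0.47866211 0.21890574 0.31054238] 23.408440283082136 [-0.64331956  0.38468019 -1.81065261]
turn [-0.484  0.004 -0.816] rows>= 7.0 | shift(mm) after turn [-0.7  1.3  1. ] before [0.7 1.7 0.2] world [0.48 0.22 0.31]
```

Call:
{"fn": "move_arm", "kwargs": {
  "rows": [
    [[0,0,0],[-0.054,0,-0.0905],-1],
    [[0,0,0],[-0.054,0,-0.0905],-1],
    [[0,0,0],[-0.054,0,-0.0905],-1],
    [[0,0,0],[-0.054,0,-0.0905],-1],
    [[0,0,0],[-0.054,0,-0.0905],-1],
    [[0,0,0],[-0.054,0,-0.0905],-1],
    [[0,0,0],[-0.054,0,-0.0905],-1],
    [[0,0,0],[-0.054,0,-0.0905],-1],
    [[0,0,0],[-0.054,0,-0.0905],-1],
    [[0,0,0],[0,0,0],-1],
    [[0,0,0],[0,0,0],-1]
  ]
}}

```text
time: 16.43
ee_pos: [0.4805, 0.2176, 0.3106]
tcp_rot: [179.9, 30.2, 168.1]
force: [-0.5, -0.2, -2.7]
gripper_width: 0.262
finger_force: 45.0
```

```bash
python3 - <<'E'
from h import *
from station import *
s=readout.get_state();print(s["time"],s["joints"].round(1),s["tcp_rot"],s["ee_pos"],s["gripper_width"]*92,s["force"])
g=[180,30,168.7];a=st(-.043,.25,.31);b=st(-.043,.25,.174);c=st(-.043,.2,.174)
plan(s["ee_pos"],s["tcp_rot"],a,g);plan(a,g,b,g);plan(b,g,c,g)
E
```

```text
16.4333 [ -3.3   1.5 -39.6 118.1  35.1  47.7  14.3] [179.94300608  30.2496404  168.08061338] [0.48050513 0.21755085 0.3105524 ] 24.08772457635678 [-0.49674748 -0.23879199 -2.73694307]
turn [-0.004  0.004 -0.009] rows>= 1.0 | shift(mm) after turn [-175.     1.8  101.7] before [-174.5    3.9  102.4] world [0.679 0.18  0.31 ]
turn [0. 0. 0.] rows>= 0.0 | shift(mm) after turn [ 68.   -0.  117.8] before [ 68.   -0.  117.8] world [0.679 0.18  0.174]
turn [0. 0. 0.] rows>= 0.0 | shift(mm) after turn [  0. -50.  -0.] before [  0. -50.  -0.] world [0.67  0.131 0.174]
```

Call:
{"fn": "move_arm", "kwargs": {
  "rows": [
    [[-22,0,13],[0,0,-0.009],-1],
    [[-22,0,13],[0,0,0],-1],
    [[-22,0,13],[0,0,0],-1],
    [[-22,0,13],[0,0,0],-1],
    [[-22,0,13],[0,0,0],-1],
    [[-22,0,13],[0,0,0],-1],
    [[-22,1,13],[0,0,0],-1],
    [[-21,1,11],[0,0,0],-1],
    [[0,0,0],[0,0,0],-1],
    [[11,0,19],[0,0,0],-1],
    [[11,0,19],[0,0,0],-1],
    [[11,0,19],[0,0,0],-1],
    [[11,0,19],[0,0,0],-1],
    [[11,0,19],[0,0,0],-1],
    [[11,0,19],[0,0,0],-1],
    [[0,0,0],[0,0,0],-1],
    [[0,0,0],[0,0,0],-1]
  ]
}}

```text
time: 17.85
ee_pos: [0.679, 0.1819, 0.1769]
tcp_rot: [-179.6, 30.1, 169.1]
force: [0.2, 0.1, -1.2]
gripper_width: 0.256
finger_force: 45.0
```

```bash
python3 - <<'E'
from h import *
from station import *
s=readout.get_state();print(s["time"],s["joints"].round(1),s["tcp_rot"],s["ee_pos"],tost(s["ee_pos"]),s["force"])
g=[180,30,168.7];plan(s["ee_pos"],s["tcp_rot"],st(-.043,.25,.174),g)
a=[]
for n in ("scene","top"):
    c=optics.capture(n);np.savez(n+"6.npz",**c)
    u=np.mean([proj(c,st(0,.25,.05)),proj(c,st(0,.25,.25))],0).astype(int);print(n,u)
    x,y=u[0]-50,u[1]-60;print(x,y);a.append(cv2.resize(c["img"][y:y+120,x:x+100,::-1],None,fx=4,fy=4,interpolation=cv2.INTER_CUBIC))
cv2.imwrite("pics/e.png",np.hstack(a))
E
```

```text
17.85 [ -5.3  26.8 -26.2 107.3  56.   36.4   9.3] [-179.61459196   30.09491574  169.14571931] [0.67898441 0.18192416 0.17687492] [-0.04378953  0.25213455  0.17687492] [ 0.16730987  0.07977385 -1.21501348]
turn [-0.003  0.002  0.007] rows>= 1.0 | shift(mm) after turn [ 0.8 -2.1  2.9] before [ 0.8 -2.1  2.9] world [0.679 0.18  0.174]
scene [359 231]
309 171
top [197 153]
147 93
```

View pics/e.png

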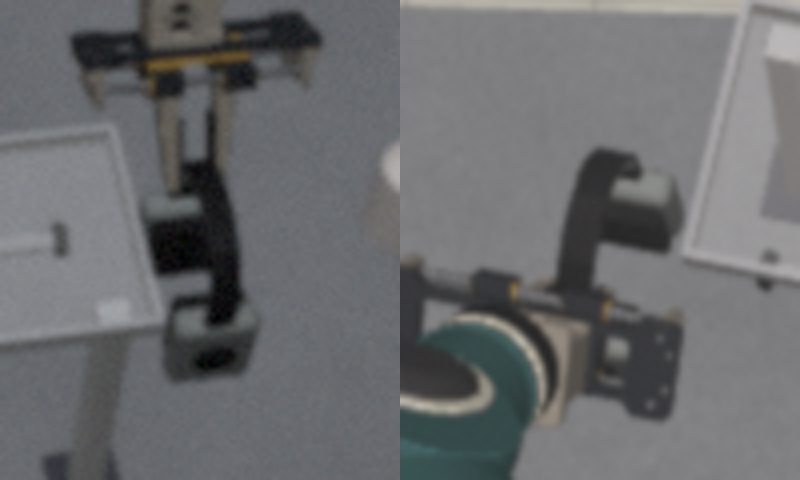

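Left panel (scene view): the band is held at the front with the back cup's disc at (212,358). Right panel (top view): the band's back bend is at (610,155), just outside the shelf. I'll check the tilt by projecting the expected points.

```bash
python3 - <<'E'
from h import *
S=dict(np.load("scene6.npz"));T=dict(np.load("top6.npz"))
O=np.array([-.0438+.0429,.2521,.1769-.1253])
f=lambda c,p,x,y,sh:((np.array(proj(c,st(*(O+p))))-[x,y])*4+[sh,0]).round(0)
for tilt in (-10,-5,0,5,10):
    # rotate about grip (own -.0516+.0,z .138) in x-z
    a=np.radians(tilt);g=np.array([-.0516,0,.138]);M=np.array([[np.cos(a),0,np.sin(a)],[0,1,0],[-np.sin(a),0,np.cos(a)]])
    r=lambda p:g+M@(np.array(p)-g)
    print(tilt,"disc S",f(S,r([.074,0,.042]),309,171,0),"cup back low corners S",f(S,r([.074,-.035,0]),309,171,0),f(S,r([.074,.035,0]),309,171,0),"T band back",f(T,r([.058,0,.137]),147,93,400),"T cup backR top",f(T,r([.074,-.035,.084]),147,93,400))
E
```

```text
-10 disc S [221. 361.] cup back low corners S [174. 399.] [258. 389.] T band back [606. 143.] T cup backR top [674. 147.]
-5 disc S [217. 361.] cup back low corners S [170. 395.] [253. 386.] T band back [609. 147.] T cup backR top [675. 157.]
0 disc S [213. 360.] cup back low corners S [165. 390.] [248. 380.] T band back [611. 151.] T cup backR top [675. 168.]
5 disc S [209. 357.] cup back low corners S [160. 383.] [242. 373.] T band back [613. 157.] T cup backR top [676. 180.]
10 disc S [205. 353.] cup back low corners S [156. 374.] [237. 365.] T band back [615. 164.] T cup backR top [675. 192.]
```

Call:
{"fn": "move_arm", "kwargs": {
  "rows": [
    [[0,-10,0],[0,0,0.007],-1],
    [[0,-15,0],[0,0,0],-1],
    [[0,-15,0],[0,0,0],-1],
    [[0,-15,0],[0,0,0],-1],
    [[0,-15,0],[0,0,0],-1],
    [[0,-15,0],[0,0,0],-1],
    [[0,-15,0],[0,0,0],-1],
    [[0,0,0],[0,0,0],-1]
  ]
}}

```text
time: 18.62
ee_pos: [0.6593, 0.0764, 0.1791]
tcp_rot: [-179.6, 30.3, 168.4]
force: [-0.1, -0.5, -2.1]
gripper_width: 0.254
finger_force: 45.0
```

```bash
python3 - <<'E'
from h import *
from station import *
s=readout.get_state();print(s["time"],s["joints"].round(1),s["tcp_rot"],s["ee_pos"],tost(s["ee_pos"]),s["force"],s["torque"])
g=[180,30,168.7];plan(s["ee_pos"],s["tcp_rot"],st(-.043,.015,.177),g)
E
```

```text
18.6167 [  4.7  21.9 -25.4 114.1  54.6  29.2  16.5] [-179.64409834   30.2982233   168.4316634 ] [0.65927026 0.07636061 0.17913187] [-0.04243675  0.14475448  0.17913187] [-0.12969348 -0.45640144 -2.06384754] [ 0.09685216  0.69051534 -0.0388398 ]
turn [-0.009  0.005 -0.004] rows>= 1.0 | shift(mm) after turn [   1.6 -129.8    1.6] before [   1.  -129.7    2.7] world [ 0.633 -0.051  0.177]
```

No contact so far, so I'll continue to the middle.

Call:
{"fn": "move_arm", "kwargs": {
  "rows": [
    [[0,-13,0],[0,0,0],-1],
    [[0,-13,0],[0,0,0],-1],
    [[0,-13,0],[0,0,0],-1],
    [[0,-13,0],[0,0,0],-1],
    [[0,-13,0],[0,0,0],-1],
    [[0,-13,0],[0,0,0],-1],
    [[0,-13,0],[0,0,0],-1],
    [[0,-13,0],[0,0,0],-1],
    [[0,-13,0],[0,0,0],-1],
    [[0,-11,0],[0,0,0],-1],
    [[0,0,0],[0,0,0],-1],
    [[0,0,0],[0,0,0],-1]
  ]
}}

```text
time: 19.62
ee_pos: [0.6348, -0.0433, 0.1791]
tcp_rot: [-179.9, 30.3, 168.7]
force: [0.9, 0.6, -1.9]
gripper_width: 0.256
finger_force: 45.0
```

```bash
python3 - <<'E'
from h import *
from station import *
s=readout.get_state();print(s["time"],s["joints"].round(1),s["tcp_rot"],s["ee_pos"],tost(s["ee_pos"]),s["force"],s["torque"])
g=[180,30,168.7];plan(s["ee_pos"],s["tcp_rot"],st(-.043,.015,.159),g)
E
```

```text
19.6167 [ 20.3  18.8 -26.9 118.8  48.8  21.1  32.9] [-179.88323994   30.28808851  168.67788106] [ 0.63478018 -0.04332216  0.17910383] [-0.04300069  0.02259306  0.17910383] [ 0.93417228  0.63135941 -1.94361704] [ 0.17955932  0.65469847 -0.01664466]
turn [-0.002  0.005 -0.   ] rows>= 1.0 | shift(mm) after turn [10.1 -7.6 17.4] before [10.1 -7.6 17.4] world [ 0.633 -0.051  0.159]
```

Call:
{"fn": "move_arm", "kwargs": {
  "rows": [
    [[0,-7,0],[0,0,0],-1],
    [[2,0,3.5],[0,0,0],-1],
    [[2,0,3.5],[0,0,0],-1],
    [[2,0,3.5],[0,0,0],-1],
    [[1,0,1.7],[0,0,0],-1],
    [[0,0,0],[0,0,0],-1]
  ]
}}

```text
time: 20.12
ee_pos: [0.6333, -0.0485, 0.1639]
tcp_rot: [-179.9, 30.2, 168.8]
force: [-1.0, 0.2, -2.4]
gripper_width: 0.253
finger_force: 45.0
```

Call:
{"fn": "move_arm", "kwargs": {
  "rows": [
    [[0.5,0,0.9],[0,0,0],-1],
    [[0.5,0,0.9],[0,0,0],-1],
    [[0,0,0],[0,0,0],-1],
    [[0,0,0],[0,0,0],-1]
  ]
}}

```text
time: 20.45
ee_pos: [0.6338, -0.0491, 0.1629]
tcp_rot: [-179.9, 30.3, 168.8]
force: [-0.2, -0.1, -2.4]
gripper_width: 0.257
finger_force: 45.0
```

Call:
{"fn": "move_arm", "kwargs": {
  "rows": [
    [[0.5,0,0.9],[0,0,0],-1],
    [[0.5,0,0.9],[0,0,0],-1],
    [[0,0,0],[0,0,0],-1],
    [[0,0,0],[0,0,0],-1]
  ]
}}

```text
time: 20.78
ee_pos: [0.6337, -0.0492, 0.1607]
tcp_rot: [-179.9, 30.3, 168.8]
force: [0.7, 0.5, -2.7]
gripper_width: 0.253
finger_force: 45.0
```

Call:
{"fn": "move_arm", "kwargs": {
  "rows": [
    [[0.5,0,0.9],[0,0,0],-1],
    [[0.5,0,0.9],[0,0,0],-1],
    [[0,0,0],[0,0,0],-1],
    [[0,0,0],[0,0,0],-1]
  ]
}}

```text
time: 21.12
ee_pos: [0.6338, -0.0491, 0.1586]
tcp_rot: [-179.9, 30.3, 168.8]
force: [0.5, -1.0, -2.2]
gripper_width: 0.256
finger_force: 45.0
```

Call:
{"fn": "move_arm", "kwargs": {
  "rows": [
    [[0.5,0,0.9],[0,0,0],-1],
    [[0.5,0,0.9],[0,0,0],-1],
    [[0,0,0],[0,0,0],-1],
    [[0,0,0],[0,0,0],-1]
  ]
}}

```text
time: 21.45
ee_pos: [0.634, -0.0492, 0.1568]
tcp_rot: [-179.9, 30.3, 168.8]
force: [0.2, -0.8, -0.9]
gripper_width: 0.258
finger_force: 45.0
```

Call:
{"fn": "move_arm", "kwargs": {
  "rows": [
    [[0.5,0,0.9],[0,0,0],-1],
    [[0.3,0,0.5],[0,0,0],-1],
    [[0,0,0],[0,0,0],-1],
    [[0,0,0],[0,0,0],-1]
  ]
}}

```text
time: 21.78
ee_pos: [0.6345, -0.0492, 0.1559]
tcp_rot: [-179.9, 30.4, 168.8]
force: [-2.4, -0.4, 3.8]
gripper_width: 0.258
finger_force: 45.0
```

```bash
python3 - <<'E'
from h import *
from station import *
s=readout.get_state();print(s["time"],s["joints"].round(1),s["tcp_rot"],tost(s["ee_pos"]),s["force"],s["torque"])
c=optics.capture("wrist");np.savez("w7.npz",**c);w=c["img"]
c=optics.capture("scene");u=np.array(proj(c,st(0,.03,.19))).astype(int);x,y=u-[55,50];v=cv2.resize(c["img"][y:y+100,x:x+110],None,fx=4,fy=4,interpolation=cv2.INTER_CUBIC)
cv2.imwrite("pics/f.png",np.hstack([v[:400],cv2.resize(w,(360,270),interpolation=cv2.INTER_AREA) if 0 else cv2.copyMakeBorder(cv2.resize(w,(360,270)),0,130,0,0,0)])[:,:,::-1])
E
```

```text
21.7833 [ 17.6  20.4 -23.  120.   54.1  18.1  28. ] [-179.8989324    30.35874945  168.77397009] [-0.04216211  0.0167917   0.15586187] [-2.42780619 -0.43617531  3.83982551] [-0.08408931 -0.01277696 -0.1537258 ]
```

View pics/f.png

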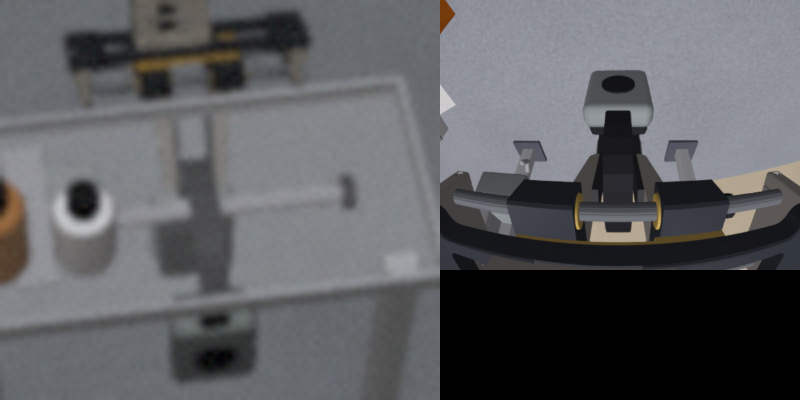

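Left panel: the band lies over the rail between the hook and the knob. The force has turned to +3.8 N, so it is resting on the rail, and I can release.

Call:
{"fn": "move_arm", "kwargs": {
  "rows": [
    [[0,0,0],[0,0,0],-0.3],
    [[0,0,0],[0,0,0],-0.2],
    [[0,0,0],[0,0,0],-0.1],
    [[0,0,0],[0,0,0],0.0],
    [[0,0,0],[0,0,0],0.0],
    [[0,0,0],[0,0,0],0.0],
    [[0,0,0],[0,0,0],0.0],
    [[0,0,0],[0,0,0],0.0]
  ]
}}

```text
time: 22.55
ee_pos: [0.6339, -0.0492, 0.155]
tcp_rot: [-179.9, 30.3, 168.8]
force: [-0.4, -0.0, -0.4]
gripper_width: 0.499
finger_force: 0.0
```

Call:
{"fn": "move_arm", "kwargs": {
  "rows": [
    [[0,0,-6],[0,0,0],0.0],
    [[0,0,-10],[0,0,0],0.0],
    [[0,0,-15],[0,0,0],0.0],
    [[0,0,-20],[0,0,0],0.0],
    [[0,0,-20],[0,0,0],0.0],
    [[0,0,-20],[0,0,0],0.0],
    [[0,0,-20],[0,0,0],0.0],
    [[0,0,0],[0,0,0],0.0],
    [[0,0,0],[0,0,0],0.0]
  ]
}}

```text
time: 23.3
ee_pos: [0.5792, -0.0385, 0.2522]
tcp_rot: [-179.8, 30.4, 168.8]
force: [0.3, 0.1, -0.3]
gripper_width: 0.499
finger_force: 0.0
```

Call:
{"fn": "move_arm", "kwargs": {
  "rows": [
    [[0,0,0],[0,0,0],0.0],
    [[0,0,0],[0,0,0],0.0],
    [[0,0,0],[0,0,0],0.0],
    [[0,0,0],[0,0,0],0.0],
    [[0,0,0],[0,0,0],0.0],
    [[0,0,0],[0,0,0],0.0],
    [[0,0,0],[0,0,0],0.0],
    [[0,0,0],[0,0,0],0.0],
    [[0,0,0],[0,0,0],0.0],
    [[0,0,0],[0,0,0],0.0],
    [[0,0,0],[0,0,0],0.0],
    [[0,0,0],[0,0,0],0.0],
    [[0,0,0],[0,0,0],0.0],
    [[0,0,0],[0,0,0],0.0],
    [[0,0,0],[0,0,0],0.0],
    [[0,0,0],[0,0,0],0.0],
    [[0,0,0],[0,0,0],0.0],
    [[0,0,0],[0,0,0],0.0],
    [[0,0,0],[0,0,0],0.0],
    [[0,0,0],[0,0,0],0.0]
  ]
}}

```text
time: 24.97
ee_pos: [0.579, -0.0381, 0.2509]
tcp_rot: [-179.9, 30.3, 168.8]
force: [0.0, 0.4, 0.5]
gripper_width: 0.502
finger_force: 0.0
```

```bash
python3 - <<'E'
from h import *
from station import *
s=readout.get_state();print(s["time"],s["force"],s["ee_pos"])
c=optics.capture("scene");c2=optics.capture("scene");print(np.abs(c["img"].astype(int)-c2["img"]).max())
np.savez("s8.npz",**c)
for n in ("disc",):print([((np.array(proj(c,st(*p)))-[0,0])).round(1).tolist() for p in ([.074,.015,.074],[0,.015,.202],[0,-.0,0.185],[-.033,-.09,.2])])
u=np.array(proj(c,st(0,.03,.19))).astype(int);x,y=u-[65,60];print(x,y);v=cv2.resize(c["img"][y:y+120,x:x+130],None,fx=5,fy=5,interpolation=cv2.INTER_CUBIC)
cv2.imwrite("pics/g.png",v[:,:,::-1])
E
```

```text
24.9667 [0.04271928 0.38024847 0.48183723] [ 0.57904202 -0.03808781  0.25092893]
28
[[289.9, 272.3], [287.4, 231.6], [282.6, 235.1], [252.8, 226.8]]
227 173
```

View pics/g.png

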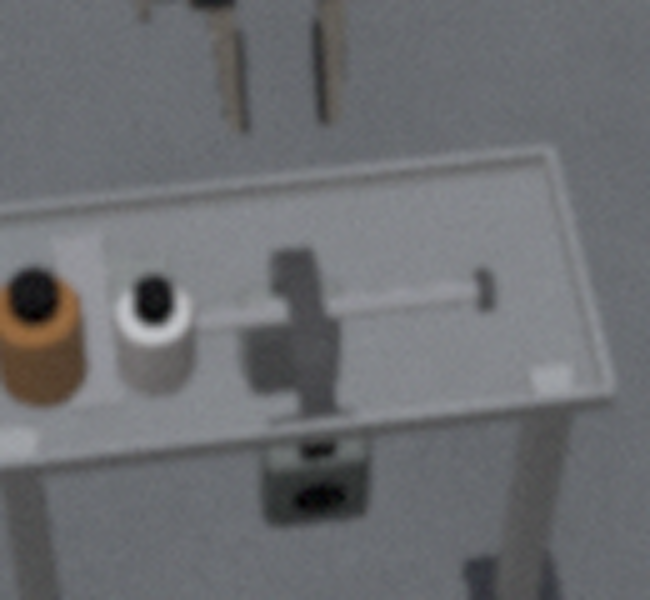

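The defenders hang upright with the back cup's disc at full-image (291,272), against a predicted (290,272). I'll wait a little and check that they are still.

Call:
{"fn": "move_arm", "kwargs": {
  "rows": [
    [[0,0,-10],[0,0,0],0.0],
    [[0,0,0],[0,0,0],0.0],
    [[0,0,0],[0,0,0],0.0],
    [[0,0,0],[0,0,0],0.0],
    [[0,0,0],[0,0,0],0.0],
    [[0,0,0],[0,0,0],0.0],
    [[0,0,0],[0,0,0],0.0],
    [[0,0,0],[0,0,0],0.0],
    [[0,0,0],[0,0,0],0.0],
    [[0,0,0],[0,0,0],0.0],
    [[0,0,0],[0,0,0],0.0],
    [[0,0,0],[0,0,0],0.0],
    [[0,0,0],[0,0,0],0.0],
    [[0,0,0],[0,0,0],0.0],
    [[0,0,0],[0,0,0],0.0],
    [[0,0,0],[0,0,0],0.0],
    [[0,0,0],[0,0,0],0.0],
    [[0,0,0],[0,0,0],0.0],
    [[0,0,0],[0,0,0],0.0],
    [[0,0,0],[0,0,0],0.0]
  ]
}}

```text
time: 26.73
ee_pos: [0.5741, -0.0371, 0.2596]
tcp_rot: [-179.9, 30.3, 168.8]
force: [-0.5, -0.1, -0.1]
gripper_width: 0.499
finger_force: 0.0
```

```bash
python3 - <<'E'
from h import *
from station import *
ref=np.load("s8.npz")["img"]
g=lambda i:cv2.cvtColor(i[255:280,275:305],cv2.COLOR_RGB2GRAY).astype(np.float32)
for k in range(12):
    i=optics.capture("scene")["img"];print(np.round(cv2.phaseCorrelate(g(ref),g(i))[0],2),end=" ")
E
```

```text
[-0.09  0.58] [0.03 0.53] [-0.27  0.62] [-0.08  0.48] [-0.01  0.67] [-0.09  0.47] [-0.1   0.47] [0.1  0.44] [-0.04  0.54] [0.08 0.46] [-0.13  0.49] [-0.24  0.48]
```

Still within image noise over 0.6 s, so I'm handing in.

```bash
python3 -c "
from station import *
print(job_done())"
```

```text
the job is handed in; nothing more can be done
None
```

The hook is pushed up against the bracket, the ear defenders hang upright and still over the middle of the rail clear of the robot, and the job is handed in at about 27 s; the result was not reported back.

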